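# Refill the container-seal dispenser

### The arm

A 6-joint arm with a two-finger parallel gripper is mounted at the origin on the work surface. World frame = base frame: x ahead of the robot, y to its left, z up, the work surface at z = 0. Lengths are in mm, angles in rad, forces in N, time in s.
With the tool pointing down it reaches from about 350 to 925 mm from the base axis. Payload 6.4 kg.
Tool frame: the origin (TCP) lies on the centre line of the jaws, within the pads' length; the fingertips stand 8 mm ahead of it and the grasp point (between the pads) lies 11 mm behind it; z points along the fingers, y is the line along which they close (so a half turn about z gives the same grasp; the last joint's range is limited). The gripper opens to 85 mm and grips with 20 to 120 N. Pads are 22 mm wide; open, the fingers measure 114 mm over their backs; the gripper's body (76 mm by 85 mm) begins 54 mm behind the grasp point. The pads swing forward as they close: fully open they stand 13 mm farther back than shut.
Start: joints at [-0.174, 0.245, 1.558, -0, 1.339, -0.174], TCP at [650.011, 0.004, 239.29] pointing down, gripper open.
Joint ranges: [-3.13, 3.13], [-1.02, 2.26], [0.13, 2.54], [-0.95, 4.09], [0.21, 2.88], [-2.74, 2.74]. Speed limits (rad/s): [2.57, 2.57, 3.14, 3.14, 3.14, 3.14].

### API

Orientations are given as a rotation vector (axis times angle).
In Python, from cell import env, snapshot, camera_params gives the robot as it stands.
- The arm moves only by the shell command python3 -m crank 'ROWS'. ROWS is JSON, a list of rows, each a list of 5 numbers: the shift along the world's x, y, z in m, then the turn about the world's z in rad, then the opening, from -1 (shut) to 1 (fully open). In form: [[dx, dy, dz, turn, fingers], ...]. A call has 1 to 20 rows; each row is the pose to reach, as a shift and turn from the pose commanded when the call began; what a row does not reach only later rows make up. A row lasts 1/12 s, in which the tool goes at most 41.7 mm and 7.16 degrees, less where a joint would pass 70% of its speed; a pose out of reach is approached as far as the arm can. A call with a gripper value outside its range is refused whole. The fingers move at their own pace and stop on an object; the grip force is fixed at half the most. Time passes only in rows, so rows that repeat a pose let the fingers close. It gives the time, the measured TCP pose, the force, the opening and the grip force at its end, in the units of the state.
- env.state(): the state, without advancing time (a new reading comes with each control period).
- snapshot(name): name is "scene" or "side" or "wrist"; returns the picture (400x640x3 uint8, red, green, blue); there is no depth.
- camera_params(name): a dict with "fov_y" (degrees; the focal length in pixels is half the picture's height over the tangent of half this angle, whatever the lens; pixels are square), "cx", "cy" (the principal point, pixels), "origin" and "attitude" of the camera in the world; the wrist camera has in their place "tool_from_camera" (4x4, takes a point from camera to tool coordinates, whose origin is the TCP and whose axes are the flange's). Camera axes: x right, y down, z forward; pixel columns grow to the right and rows downward; lengths in mm; the calibration is good to about 2 mm. The wrist camera is an equidistant fisheye: a pixel r from the principal point sees the ray r / f radians off the axis. A picture is of the moment at which its call begins: read the wrist's pose just before it. camera_params takes no time and is no camera call.
- env.hand_in(): hands the job in; it is judged then, once.
The state is a dict: "time": time; "qpos": joint angles; "qvel": joint speeds; "joint_efforts": joint torques, N m; "position": TCP position; "orientation": TCP orientation; "ft_force": force on the tool from outside, world axes, zero at the start; "wrist_torque": the same for the moment, N m; "width": finger opening in mm; "finger_force": force on a finger pad.
Only numpy, scipy, OpenCV 4.12 (cv2) and the standard library are available. Lean on these libraries where they do the work, as an engineer would, in place of code of your own. Each camera call takes 0.05 s, during which the arm holds its last target. There are 200 camera calls.

### The job

Load the green stick of container seals into the open channel of the black seal dispenser, standing upright on the channel floor between the yellow spring follower and the rail. Then push the rail (the one with the red grip) fully home, so that the stick is held against the spring follower, and let go.

Things in the scene. Friction and masses are not known exactly. Their poses are not given: they have to be found in the camera images.
- green_stick: Green stick: rigid bar of ten plastic seals with black parting lines, 100 long (x) x 20 wide (y) x 44 mm tall (z), 60 to 126 g, standing free on the table on its 100 x 20 underside; grip it across the 20 mm. Origin: centre of the underside. Either end may go first. A blue and an orange stick of the same size stand 40 mm or more away; they are not wanted.
- channel (a point): Point on the floor of the dispenser's open-topped channel, 20 mm above the table, mid-width; x along it to the follower, y across. 30 mm wide inside; walls 12 mm tall, then lips flaring out at 45 degrees to 20 mm above the floor (50 mm over all). The stick goes between follower (face at x=+40 mm) and rail nose (x=-45 mm - rail value). Fixed black base 90 mm wide, x -200 to +120; block 46 mm above the floor at x 85 to 115.
- follower (a joint): Yellow spring follower (26 wide, 31 mm tall) at the +x end of the channel: how far it is pushed back to +x, m. 0 at rest, at most 0.030; 1.5 N at first and 0.1 N more per mm. About 0.015 with the stick loaded and the rail home.
- rail (a joint): How far the rail is open, m: 0 fully home (hard stop), 0.065 fully out; starts at 0.045 to 0.060. A dark steel bar 26 wide, 90 long, top 28 mm above the channel floor, sliding in the channel; it closes towards the channel's +x, pushing the stick before it. About 5 N friction (8 N with the spring); it stays where it is left, also against the spring.
- rail_grip (a point): Centre of the top of the rail's red grip, 88 mm above the table: an upright post 16 mm along the channel x 26 mm across x 40 mm tall on the rail, 35 mm behind the rail's nose, so at x = -80 mm - rail value in the channel's frame. Its axes are the channel's. Pinch it from above or push it along the channel.
Not all that is in view belongs to the job. What is shaped like the green_stick but pink is not meant.

How it is judged (in metres and radians):
On the way:
1. the green stick stands in the channel, on its floor, while the rail is still open (y of green_stick in the frame of channel between -0.012 and 0.012 m and z of green_stick in the frame of channel between -0.006 and 0.006 m and angle between green_stick's own z axis and vertical below 0.15 rad and angle between the x axis of green_stick and the x axis of channel, either way round below 0.2 rad and x of green_stick in the frame of channel between -0.08 and 0.03 m and value of joint rail above 0.02 m), for 0.2 s.
At the end, for the whole second after the job is handed in: Rail open by under 8 mm; follower pushed back over 4 mm; green stick at rest in the channel: underside within 6 mm of the floor, 12 mm of the centre line, upright within 0.15 rad, in line within 0.2 rad (either way round), centre at channel x -6 to +24 mm (y of green_stick in the frame of channel between -0.012 and 0.012 m and z of green_stick in the frame of channel between -0.006 and 0.006 m and angle between green_stick's own z axis and vertical below 0.15 rad and angle between the x axis of green_stick and the x axis of channel, either way round below 0.2 rad and value of joint rail below 0.008 m and value of joint follower above 0.004 m and x of green_stick in the frame of channel between -0.006 and 0.024 m and linear speed of green_stick below 0.02 m/s); the robot touches nothing.
It also fails if it takes over 45 s, if anything falls off the work surface, if the arm or the gripper's body presses on something with over 40 N, if the wrist force passes 120 N, or if a joint passes its speed limit or range.

## Working session

There is one attempt and no reset: what is moved stays moved. The work goes in short steps, Python scripts to look and compute and a shell command to move; the robot and the scene stay as the last step left them, time stands still between calls to the robot, and variables do not carry over. Pictures are saved under pics/ and viewed, at most 10 in all, crops included, and the job is handed in when it is done.

```bash
mkdir -p pics
python3 - <<'E'
from cell import env,snapshot,camera_params
import cv2
print(env.state())
for n in("scene","side","wrist"):
    print(n,camera_params(n)); 
a=snapshot("scene");b=snapshot("side")
cv2.imwrite("pics/scene.png",a[:,:,::-1]);cv2.imwrite("pics/side.png",b[:,:,::-1])
E
```

```text
{'time': 0.0, 'qpos': array([-1.74090383e-01,  2.45846012e-01,  1.55902551e+00, -4.50813184e-06,
        1.33870457e+00, -1.74078107e-01]), 'qvel': array([ 0.00106334, -0.00124742,  0.00179015,  0.00113029,  0.00102839,
        0.00178418]), 'joint_efforts': array([ 6.17919522e-04, -4.29512215e+01, -3.26122355e+01, -1.30276699e-04,
        5.42047856e-03, -1.36905024e-05]), 'position': array([6.49450503e+02, 1.07705348e-01, 2.38153702e+02]), 'orientation': array([-2.22030686e+00, -2.22028192e+00,  1.79288055e-03]), 'ft_force': array([ 0.30301566, -0.28617099,  0.42708357]), 'wrist_torque': array([-0.01575566, -0.00827014,  0.03526139]), 'finger_force': 0.0, 'width': 85.24431367535225}
scene {'fov_y': 43.61782193983009, 'cx': 320.86995975678167, 'cy': 191.19508328840416, 'origin': array([1366.54280377, -260.12842198,  953.16978142]), 'attitude': array([-1.85566053, -1.56056011,  0.67166195])}
side {'fov_y': 48.01240924742389, 'cx': 322.00086490812157, 'cy': 198.15250402176872, 'origin': array([ 249.4623488 , -833.90024652,  810.61506259]), 'attitude': array([-2.28550669,  0.32214643, -0.12323897])}
wrist {'fov_y': 65.70646984690485, 'cx': 320.21374144103453, 'cy': 197.34889006443183, 'tool_from_camera': array([[-2.60923264e-04, -9.58759157e-01, -2.84219652e-01,
         7.18249432e+01],
       [ 9.99999572e-01, -5.02519916e-04,  7.77118742e-04,
         4.16156721e-01],
       [-8.87895746e-04, -2.84219327e-01,  9.58758878e-01,
        -1.33989012e+02],
       [ 0.00000000e+00,  0.00000000e+00,  0.00000000e+00,
         1.00000000e+00]])}
```

View pics/scene.png

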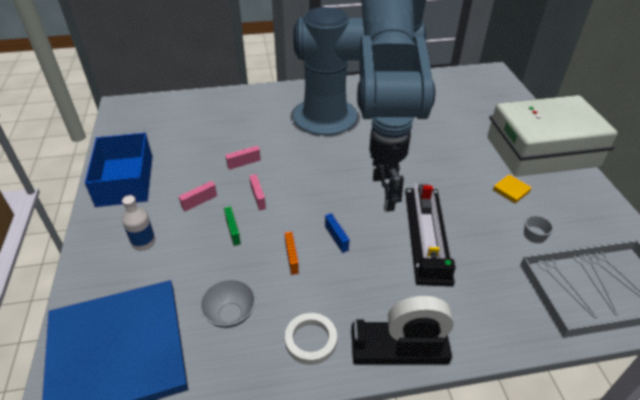

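View pics/side.png

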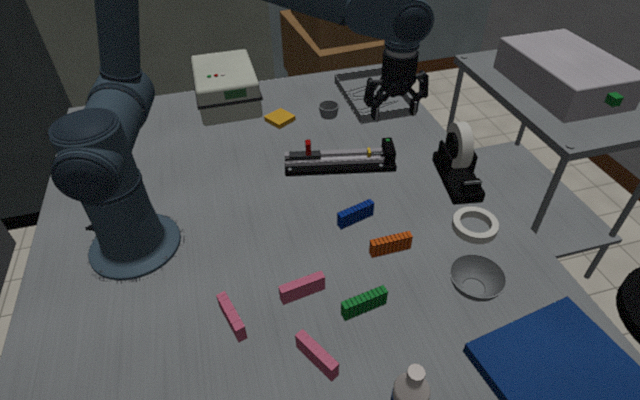

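The scene view shows the green stick at (232,225), the red grip at (427,191) and the follower at (433,250). In the side view they are at (364,303), (308,148) and (369,153).

```bash
cat > h.py <<'E'
from cell import env,snapshot,camera_params
import cv2,numpy as np
from scipy.spatial.transform import Rotation as R
from scipy.optimize import minimize
def cam(n):
    p=camera_params(n);f=200/np.tan(np.radians(p['fov_y']/2))
    if n=='wrist':
        s=env.state();T=np.eye(4);T[:3,:3]=R.from_rotvec(s['orientation']).as_matrix();T[:3,3]=s['position']
        T=T@p['tool_from_camera']
    else:
        T=np.eye(4);T[:3,:3]=R.from_rotvec(p['attitude']).as_matrix();T[:3,3]=p['origin']
    return dict(n=n,T=T,f=f,c=np.array([p['cx'],p['cy']]))
def proj(c,P):
    q=(np.atleast_2d(P)-c['T'][:3,3])@c['T'][:3,:3]
    if c['n']!='wrist': return q[:,:2]/q[:,2:]*c['f']+c['c']
    r=np.linalg.norm(q[:,:2],axis=1);a=np.arctan2(r,q[:,2])
    return q[:,:2]/r[:,None]*(a*c['f'])[:,None]+c['c']
def onplane(c,uv,z):
    d=(np.array(uv,float)-c['c'])/c['f']
    if c['n']=='wrist':
        a=np.linalg.norm(d);d=np.r_[d/a*np.sin(a),np.cos(a)]
    else:d=np.r_[d,1]
    d=c['T'][:3,:3]@d;o=c['T'][:3,3];return o+d*(z-o[2])/d[2]
def mask(im,h0,h1,s=130,v=60):
    h=cv2.cvtColor(im,cv2.COLOR_RGB2HSV);return cv2.inRange(h,(h0,s,v),(h1,255,255))
def blob(m,near=None):
    n,l,st,ce=cv2.connectedComponentsWithStats(m)
    k=1+(np.argmax(st[1:,4]) if near is None else np.argmin(np.linalg.norm(ce[1:]-near,axis=1)))
    return (l==k).astype(np.uint8),ce[k],st[k,4]
def box(x,y,a,L,W,z0,z1):
    g=np.array([[i*L/2,j*W/2,k] for i in(-1,1) for j in(-1,1) for k in(z0,z1)])
    c,s=np.cos(a),np.sin(a);return np.c_[x+c*g[:,0]-s*g[:,1],y+s*g[:,0]+c*g[:,1],g[:,2]]
def fit(views,x0,L,W,z0,z1):
    """views: [(cam,mask)]; fits box (x,y,yaw) by silhouette"""
    def cost(p):
        t=0
        for c,m in views:
            h=cv2.convexHull((proj(c,box(p[0],p[1],p[2],L,W,z0,z1))*16).astype(np.int32))
            r=np.zeros((400,640),np.uint8);cv2.fillConvexPoly(r,h,1,shift=4)
            t+=1-(r&m).sum()/max(1,(r|m).sum())
        return t
    best=min((minimize(cost,[x0[0],x0[1],a],method='Nelder-Mead',options=dict(initial_simplex=[[x0[0],x0[1],a],[x0[0]+15,x0[1],a],[x0[0],x0[1]+15,a],[x0[0],x0[1],a+.3]])) for a in x0[2]),key=lambda r:r.fun)
    return best.x,best.fun
E
python3 - <<'E'
from h import *
V=[(cam(n),snapshot(n)) for n in('scene','side')]
near={'scene':dict(g=(232,225),r=(427,191),y=(433,250)),'side':dict(g=(364,303),r=(308,148),y=(369,153))}
for k,(h0,h1,z) in dict(g=(45,80,22),r=(0,6,68),y=(20,32,40)).items():
    for c,im in V:
        m=mask(im,h0,h1) if k!='r' else mask(im,0,6)|mask(im,174,180)
        b,ce,a=blob(m,near[c['n']][k]);print(k,c['n'],ce,a,onplane(c,ce,z).round(1))
vs=[(c,blob(mask(im,45,80),near[c['n']]['g'])[0]) for c,im in V]
g=onplane(V[0][0],(232,225),22);print(fit(vs,[g[0],g[1],[0,.4,-.4]],100,20,0,44))
E
```

```text
g scene [231.89513109 224.80524345] 267 [ 468.9 -324.8   22. ]
g side [363.75543478 297.13586957] 368 [ 474.7 -313.7   22. ]
r scene [426.49206349 191.37301587] 126 [478.4 182.4  68. ]
r side [310. 151.] 1 [482.3 160.2  68. ]
y scene [433.09836066 249.85245902] 61 [649.1 145.1  40. ]
y side [368.75       152.29166667] 24 [651.7 142.6  40. ]
(array([ 4.68729514e+02, -3.25357504e+02,  9.24626844e-02]), np.float64(0.9358777685997055))
```

```bash
python3 -m crank '[[-0.19,-0.32,0,-1.48,1],[-0.19,-0.32,0,-1.48,1],[-0.19,-0.32,0,-1.48,1],[-0.19,-0.32,0,-1.48,1],[-0.19,-0.32,0,-1.48,1],[-0.19,-0.32,0,-1.48,1],[-0.19,-0.32,0,-1.48,1],[-0.19,-0.32,0,-1.48,1],[-0.19,-0.32,0,-1.48,1],[-0.19,-0.32,0,-1.48,1],[-0.19,-0.32,0,-1.48,1],[-0.19,-0.32,0,-1.48,1],[-0.19,-0.32,0,-1.48,1],[-0.19,-0.32,0,-1.48,1],[-0.19,-0.32,0,-1.48,1]]'
python3 - <<'E'
from h import *
c=cam('wrist');im=snapshot('wrist');cv2.imwrite('pics/w1.png',im[:,:,::-1]);cv2.imwrite
m=cv2.morphologyEx(mask(im,45,80,100,40),cv2.MORPH_CLOSE,np.ones((7,7)))
b,ce,a=blob(m);g=onplane(c,ce,25);print(ce,a,g)
print(fit([(c,b)],[g[0],g[1],[0,.2,-.2]],100,20,0,44))
s=env.state();print(s['position'],s['orientation'],s['qpos'])
E
```

```text
time: 1.45
position: [460.1, -319.8, 239.2]
orientation: [-3.138, -0.147, 0.0]
ft_force: [-0.4, 0.2, -0.2]
width: 85.4
finger_force: 0.0
[327.11890838 163.48148148] 1539 [ 470.88424397 -327.25610523   25.        ]
(array([ 4.71637833e+02, -3.27443391e+02,  1.66595260e-01]), np.float64(0.13829787234042556))
[ 460.11462024 -319.73019718  239.22563209] [-3.13808276e+00 -1.46041621e-01  9.05406701e-05] [-8.09646416e-01  3.62418423e-02  1.78967104e+00  3.18405041e-05
  1.31580324e+00  6.68132014e-01]
```

View pics/w1.png

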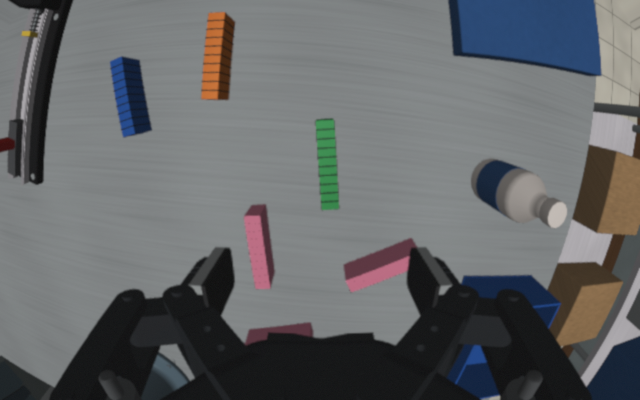

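The wrist view shows the green stick at (327,163), about 11 mm ahead of the TCP. The pink sticks are clear of the finger footprint. Next I line up and descend.

```bash
python3 -m crank '[[0.0115,-0.0077,-0.04,0.075,1],[0.0115,-0.0077,-0.08,0.075,1],[0.0115,-0.0077,-0.12,0.075,1],[0.0115,-0.0077,-0.15,0.075,1],[0.0115,-0.0077,-0.18,0.075,1],[0.0115,-0.0077,-0.2,0.075,1],[0.0115,-0.0077,-0.21,0.075,1],[0.0115,-0.0077,-0.21,0.075,1],[0.0115,-0.0077,-0.21,0.075,-1],[0.0115,-0.0077,-0.21,0.075,-1],[0.0115,-0.0077,-0.21,0.075,-1],[0.0115,-0.0077,-0.21,0.075,-1],[0.0115,-0.0077,-0.21,0.075,-1],[0.0115,-0.0077,-0.21,0.075,-1],[0.0115,-0.0077,-0.21,0.075,-1],[0.0115,-0.0077,-0.21,0.075,-1]]'
```

```text
time: 2.83
position: [472.1, -328.1, 30.4]
orientation: [3.13, 0.26, 0.002]
ft_force: [-1.0, 1.9, 6.4]
width: 18.9
finger_force: 59.6
```

```bash
python3 -m crank '[[0,0,0.04,0,-1],[0,0,0.08,0,-1],[0,0,0.12,0,-1],[0.02,0.03,0.16,0,-1],[0.03,0.06,0.19,-0.1,-1],[0.09,0.4,0.2,-0.346,-1],[0.09,0.4,0.2,-0.346,-1],[0.09,0.4,0.2,-0.346,-1],[0.09,0.4,0.2,-0.346,-1],[0.09,0.4,0.2,-0.346,-1],[0.09,0.4,0.2,-0.346,-1],[0.09,0.4,0.2,-0.346,-1],[0.09,0.4,0.2,-0.346,-1],[0.09,0.4,0.2,-0.346,-1],[0.09,0.4,0.2,-0.346,-1],[0.09,0.4,0.2,-0.346,-1],[0.09,0.4,0.2,-0.346,-1],[0.09,0.4,0.2,-0.346,-1],[0.09,0.4,0.2,-0.346,-1]]'
python3 - <<'E'
from h import *
import pickle
c=cam('wrist');im=snapshot('wrist');cv2.imwrite('pics/w2.png',im[:,:,::-1])
pickle.dump((c,im),open('w2.pkl','wb'))
for k,m,z in(('r',mask(im,0,6)|mask(im,174,180),75),('y',mask(im,20,32),50)):
    b,ce,a=blob(m);print(k,ce,a,onplane(c,ce,z).round(1))
s=env.state();print(s['position'],s['orientation'],s['ft_force'],s['width'])
E
```

```text
time: 4.42
position: [561.3, 71.1, 229.0]
orientation: [3.128, -0.286, -0.001]
ft_force: [-0.7, 0.0, -0.6]
width: 18.9
finger_force: 59.2
r [237.02101576 268.77758319] 571 [485.8 176.7  75. ]
y [106.31518039 281.68754255] 1469 [473.1 401.1  50. ]
[561.40842816  71.14724196 229.10249216] [ 3.12848357e+00 -2.85577742e-01 -5.01869151e-04] [-0.23514319 -0.23316952 -1.43368024] 18.53785187256718
```

View pics/w2.png

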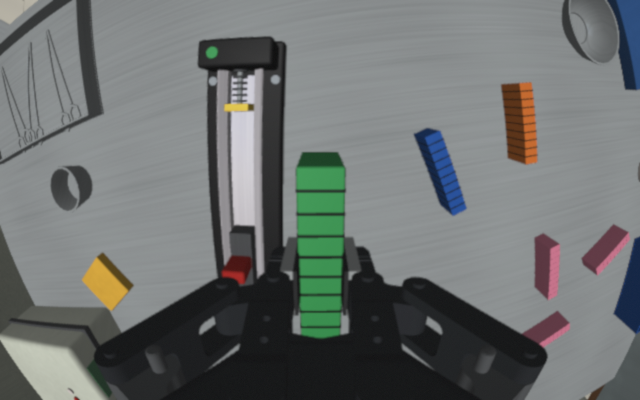

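The wrist view shows the follower at (239,107), the rail nose at about (242,229) and the red grip at (237,268), with the stick held straight. I'll enlarge the channel.

Run:
```python
import pickle,cv2
c,im=pickle.load(open('w2.pkl','rb'))
a=cv2.resize(im[30:130,190:300],None,fx=5,fy=5,interpolation=cv2.INTER_CUBIC)
b=cv2.resize(im[210:290,210:270],None,fx=4.2,fy=6.25,interpolation=cv2.INTER_CUBIC)
cv2.imwrite('pics/w2z.png',cv2.hconcat([a,cv2.resize(b,(250,500))])[:,:,::-1])
```

```text
(no output)
```

View pics/w2z.png

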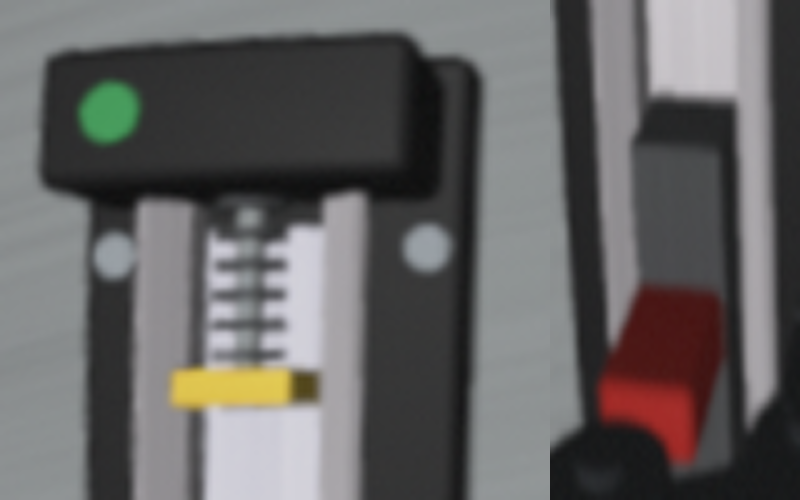

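Run:
```python
from h import *
import pickle
c,im=pickle.load(open('w2.pkl','rb'))
P={}
for k,a,b,z in(('fol',(224,111.2),(248.8,110.6),51),('nose',(230.6,232.7),(250.8,233.7),48),('grip',(222,270.5),(244.8,272),88),('blk',(198.4,67.4),(270.4,68.6),66)):
    p,q=onplane(c,a,z),onplane(c,b,z);P[k]=(p+q)/2;print(k,P[k].round(1),'w',np.linalg.norm(p-q).round(1),'yaw',(np.arctan2(*(p-q)[[1,0]])-np.pi/2).round(3))
for a,b in(('nose','fol'),('grip','fol'),('grip','blk'),('nose','blk')):
    d=P[b]-P[a];print(a,b,np.hypot(*d[:2]).round(1),np.arctan2(d[1],d[0]).round(4))
b=blob(cv2.morphologyEx(mask(im,45,80,100,30),cv2.MORPH_CLOSE,np.ones((5,5))))[0]
# held stick: top front edge in tool frame not needed; report hull
ys,xs=np.nonzero(b);print(xs.min(),xs.max(),ys.min(),ys.max(),c['T'][:3,3])
for xo in(40,45,50,55): print(xo,proj(c,[561.4,71.1,229]+R.from_euler('z',-.182).apply([[xo,-10,0+16],[xo,10,16],[xo,-10,-30],[xo,10,-30]])).round(0).tolist())
```

```text
fol [648.  141.6  51. ] w 26.5 yaw -0.209
nose [516.1 170.4  48. ] w 23.8 yaw -0.213
grip [490.1 176.4  88. ] w 25.1 yaw -0.205
blk [690.1 132.1  66. ] w 73.6 yaw -0.275
nose fol 135.0 -0.2148
grip fol 161.7 -0.2169
grip blk 204.8 -0.2177
nose blk 178.1 -0.2162
297 344 153 338 [632.72929777  57.75837809 362.95186447]
40 [[345.0, 192.0], [294.0, 192.0], [338.0, 169.0], [301.0, 169.0]]
45 [[345.0, 180.0], [294.0, 180.0], [338.0, 160.0], [301.0, 160.0]]
50 [[345.0, 167.0], [294.0, 167.0], [338.0, 151.0], [301.0, 151.0]]
55 [[345.0, 154.0], [293.0, 154.0], [338.0, 142.0], [301.0, 142.0]]
```

```bash
python3 -m crank '[[0.01,0.04,-0.02,-0.033,-1],[0.0205,0.075,-0.05,-0.033,-1],[0.0205,0.085,-0.08,-0.033,-1],[0.0205,0.085,-0.11,-0.033,-1],[0.0205,0.085,-0.14,-0.033,-1],[0.0205,0.085,-0.149,-0.033,-1],[0.0205,0.085,-0.149,-0.033,-1],[0.0205,0.085,-0.149,-0.033,-1]]'
python3 - <<'E'
from h import *
import pickle
c=cam('wrist');im=snapshot('wrist');pickle.dump((c,im),open('w3.pkl','wb'))
cv2.imwrite('pics/w3.png',cv2.resize(im[60:300,180:460],None,fx=2.5,fy=2.5,interpolation=cv2.INTER_CUBIC)[:,:,::-1])
s=env.state();print(s['position'],s['orientation'],s['ft_force'],s['width'])
E
```

```text
time: 5.13
position: [582.7, 156.7, 81.2]
orientation: [-3.123, 0.336, -0.001]
ft_force: [0.1, 0.8, 0.5]
width: 19.0
finger_force: 59.3
[583.64879437 156.84980375  82.46083034] [-3.12296618  0.33565305 -0.00532764] [ 0.21715979 -0.21603007 -0.60739809] 18.46263989345674
```

View pics/w3.png

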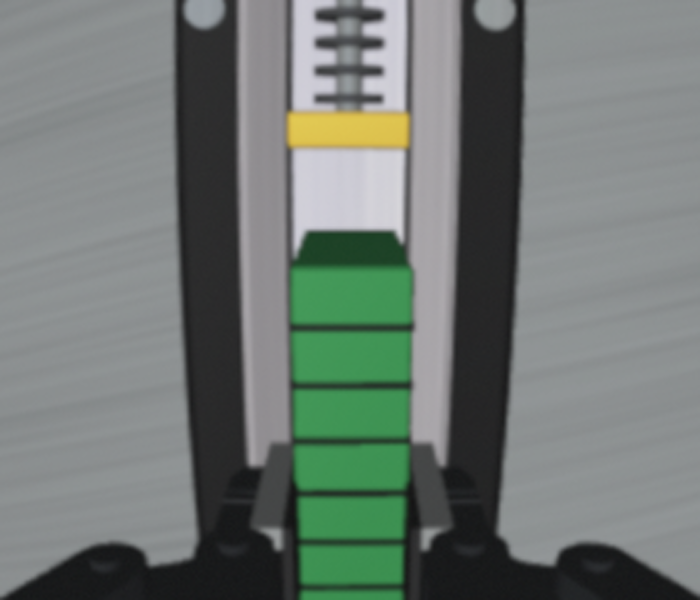

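The stick is centred over the channel, in line with it and clear of the follower. Lowering now.

```bash
python3 -m crank '[[0,0,-0.01,0,-1],[0,0,-0.02,0,-1],[0,0,-0.026,0,-1],[0,0,-0.029,0,-1],[0,0,-0.029,0,-1],[0,0,-0.029,0,-1]]'
```

```text
time: 5.68
position: [582.1, 157.3, 51.2]
orientation: [-3.124, 0.334, -0.0]
ft_force: [0.0, -0.2, -1.1]
width: 19.1
finger_force: 59.3
```

```bash
python3 -m crank '[[0,0,0,0,-0.2],[0,0,0,0,-0.2],[0,0,0,0,-0.2],[0,0,0,0,-0.2],[0,0,0.02,0,-0.2],[0,0,0.05,0,0],[0,0,0.08,0,0.2],[-0.03,0.006,0.1,0,0.3],[-0.06,0.012,0.1,0,0.3],[-0.1,0.021,0.1,0,0.3],[-0.1,0.021,0.1,0,0.3],[-0.1,0.021,0.1,0,0.3]]'
python3 - <<'E'
from h import *
im=snapshot('wrist')
cv2.imwrite('pics/w4.png',im[:,:,::-1])
E
```

```text
time: 6.68
position: [479.8, 178.7, 150.7]
orientation: [3.124, -0.332, -0.002]
ft_force: [0.8, -0.4, 0.7]
width: 55.7
finger_force: 0.0
```

View pics/w4.png

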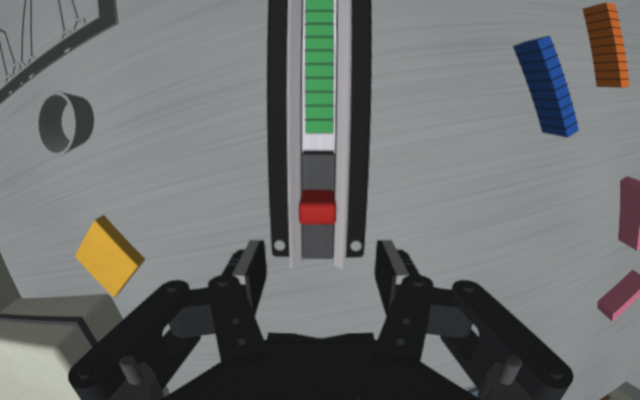

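The stick is standing in the channel and the red grip at (318,208) is centred between the jaws. Lowering to pinch it.

```bash
python3 -m crank '[[0.002,0,-0.03,0,0.3],[0.002,0,-0.055,0,0.3],[0.002,0,-0.076,0,0.3],[0.002,0,-0.076,0,0.3],[0.002,0,-0.076,0,-1],[0.002,0,-0.076,0,-1],[0.002,0,-0.076,0,-1],[0.002,0,-0.076,0,-1],[0.002,0,-0.076,0,-1],[0.002,0,-0.076,0,-1]]'
```

```text
time: 7.57
position: [486.2, 179.3, 77.5]
orientation: [-3.121, 0.335, -0.008]
ft_force: [2.5, 4.4, -1.2]
width: 24.3
finger_force: 60.1
```

```bash
python3 -m crank '[[0.005,-0.001,0,0,-1],[0.010,-0.002,0,0,-1],[0.015,-0.003,0,0,-1],[0.02,-0.0045,0,0,-1],[0.025,-0.0055,0,0,-1],[0.03,-0.0065,0,0,-1],[0.035,-0.0075,0,0,-1],[0.04,-0.009,0,0,-1],[0.044,-0.0095,0,0,-1],[0.047,-0.01,0,0,-1],[0.049,-0.0107,0,0,-1],[0.049,-0.0107,0,0,-1],[0.049,-0.0107,0,0,-1]]'
```

```text
time: 8.65
position: [533.0, 168.8, 77.4]
orientation: [-3.122, 0.334, 0.002]
ft_force: [-6.8, 5.1, 6.5]
width: 24.4
finger_force: 61.1
```

```bash
python3 -m crank '[[0.001,-0.0002,0,0,-1],[0.002,-0.0004,0,0,-1],[0.003,-0.0006,0,0,-1],[0.003,-0.0006,0,0,-1]]'
```

```text
time: 8.98
position: [535.4, 168.3, 77.4]
orientation: [-3.122, 0.334, 0.004]
ft_force: [-9.3, 4.3, 8.5]
width: 24.5
finger_force: 61.2
```

```bash
python3 -m crank '[[0.001,-0.0002,0,0,-1],[0.002,-0.0004,0,0,-1],[0.003,-0.0006,0,0,-1],[0.003,-0.0006,0,0,-1]]'
```

```text
time: 9.32
position: [535.5, 168.3, 77.3]
orientation: [-3.122, 0.334, 0.017]
ft_force: [-22.2, 5.6, 19.4]
width: 24.5
finger_force: 62.4
```

Hard stop reached: there was no motion and the force rose. Letting go and checking.

```bash
python3 -m crank '[[-0.001,0,0,0,-1],[-0.003,0.0006,0,0,-1],[-0.003,0.0006,0,0,0.2],[-0.003,0.0006,0,0,0.2],[-0.003,0.0006,0,0,0.2],[-0.003,0.0006,0,0,0.2],[-0.003,0.0006,0.03,0,0.2],[-0.003,0.0006,0.06,0,0.2],[-0.003,0.0006,0.1,0,0.2],[-0.003,0.0006,0.13,0,0.2],[-0.003,0.0006,0.13,0,0.2],[-0.003,0.0006,0.13,0,0.2]]'
python3 - <<'E'
from h import *
c=cam('wrist');im=snapshot('wrist')
cv2.imwrite('pics/w5.png',im[:,:,::-1])
s=env.state();print(s['position'],s['ft_force'],s['width'])
o=np.array([608.9,150.2,20]);r=R.from_euler('z',-.216)
for x,z in((40,31),(55,31),(-45,28)):print(x,proj(c,o+r.apply([x,0,z])).round())
E
```

```text
time: 10.32
position: [537.7, 166.9, 208.0]
orientation: [-3.123, 0.335, -0.008]
ft_force: [-1.4, -0.9, -0.2]
width: 50.9
finger_force: 0.0
[536.30468085 166.82140645 205.62450295] [-0.10640089 -0.3942827   0.31722276] 51.34586043583854
40 [[322.  67.]]
55 [[322.  51.]]
-45 [[321. 156.]]
```

View pics/w5.png

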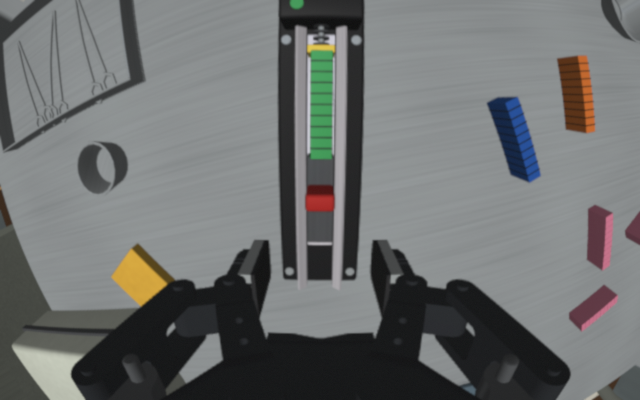

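The stick sits flush between the nose at (321,157) and the follower at (321,51). That matches a follower pushed back about 15 mm and the rail home, and the gripper is clear.

```bash
python3 -c "
from cell import env
print(env.hand_in())"
```

```text
the job is handed in; nothing more can be done
None
```

The green stick is standing in the channel against the spring follower, the rail is pushed home to its stop and released, and the job is handed in at about 10 s on the robot's clock; `hand_in()` returned no verdict.

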